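Thread the axle through the tape stand

TASK

The kraft tape roll is sitting in its white stand without its axle. Take the blue-handled wooden axle off its rest and thread it through the near upright (the one on the side of the tool rests), the roll and the far upright, until its collar is up against the near upright, then let go and leave it there. Leave the red-handled gouge lying on its own rest.

Things in the scene. Friction and masses are not known exactly. Their poses are not given: they have to be found in the camera images.
- axle_grip (a point): Centre of the axle's blue handle (60 long, 22 x 22 mm); x runs along the axle to its tip, z up. A blue collar 44 mm across ends 36 mm ahead; from it a pale wooden rod 14 mm across, 160 long, its tip 196 mm from here. 35-65 g, balance point about 70 mm ahead. Lies level, 45 mm above the table, its rod in the open notches of a dark rest, the handle free past the rest's end: lift straight up.
- stand_mouth (a point): Centre of the near upright's hole, on its outer face, 110 mm above the table. x is level and points through the holes to the far upright, z up. Fixed stand: two white uprights 12 mm thick, 64 wide, 150 high, each with a 28 mm round hole, outer faces at x = 0 and 94 mm; grey base board 12 mm thick, 130 wide, 13 mm out past each.
- roll_center (a point): Centre of the brown kraft tape roll, 100 mm across, 50 wide, bore 40 mm along its x axis. Loose, about 220 g, it sits on two steel bars midway between the uprights (x = 47 mm from stand_mouth), its bore in line with their holes.
- gouge_grip (a point): On the axis of the carving gouge, within its round red handle (70 mm long, 30 thick); a steel blade about 160 mm long runs on along x. It lies on the other dark rest, 44 mm above the table, and must stay there.
There are look-alikes about, which are no part of the job. Leave any turquoise or yellow look-alike of the part that bears axle_grip alone.

How it is judged (in metres and radians):
At the end, for the whole second after the job is handed in: Axle through upright, roll and upright: collar within 20 mm of the near upright, handle centre within 20 mm of the holes' axis (25 mm below), axle within 0.2 rad of it; roll within 17 mm of its seat along the axis, 15 mm otherwise; gouge within 40 mm of where it lay (x of axle_grip in the frame of stand_mouth between -0.056 and -0.026 m and y of axle_grip in the frame of stand_mouth between -0.02 and 0.02 m and z of axle_grip in the frame of stand_mouth between -0.025 and 0.02 m and angle between the x axis of axle_grip and the x axis of stand_mouth, either way round below 0.2 rad and x of roll_center in the frame of stand_mouth between 0.03 and 0.064 m and y of roll_center in the frame of stand_mouth between -0.015 and 0.015 m and z of roll_center in the frame of stand_mouth between -0.015 and 0.015 m and distance of gouge_grip from where it was at the start of the episode below 0.04 m); the robot touches nothing.
It fails at once if the gouge is moved more than 40 mm (distance of gouge_grip from where it was at the start of the episode above 0.04 m).
It also fails if it takes over 45 s, if anything falls off the work surface, if the arm or the gripper's body presses on something with over 40 N, if the wrist force passes 120 N, or if a joint passes its speed limit or range.

ROBOT

A 6-joint arm with a two-finger parallel gripper is mounted at the origin on the work surface. World frame = base frame: x ahead of the robot, y to its left, z up, the work surface at z = 0. Lengths are in mm, angles in rad, forces in N, time in s.
With the tool pointing down it reaches from about 375 to 925 mm from the base axis. Payload 5.7 kg.
Tool frame: the origin (TCP) lies between the finger pads; the fingertips stand arm.finger_overhang ahead of it and the grasp point (between the pads) lies 3 mm ahead of it (arm.finger_overhang is the distance from the TCP to the fingertips, in mm); z points along the fingers, y is the direction in which the jaws open and shut (so a half turn about z gives the same grasp; the last joint's range is limited). The gripper opens to 88 mm and grips with 3 to 60 N. Pads are 20 mm wide; open, the fingers measure 115 mm over their backs; the gripper's body (75 mm by 178 mm) begins 61 mm behind the grasp point.
Start: joints at [1.143, 0.359, 1.51, -0, 1.272, -0.115], TCP at [184.626, 570.854, 217.723] pointing down, gripper open.
Joint ranges: [-2.97, 2.97], [-1.01, 2.36], [0.21, 2.38], [-0.96, 4.11], [0.2, 2.71], [-2.98, 2.98]. Speed limits (rad/s): [2.39, 2.39, 3.14, 3.14, 3.14, 3.14].

INTERFACE

Orientations are given as a unit quaternion [w, x, y, z].
In Python, from rig import arm, get_obs, optics, sign_off gives the robot as it stands. The module is installed in compiled form; this text tells all that it offers. Calls block until the motion is done:
- arm.reach(position, orientation): joint-space move of the TCP to a pose.
- arm.servo_line(position, frame=None, velocity=150, f_stop=None): straight line of the TCP; frame=None keeps the orientation; velocity is the mean speed in mm/s. With f_stop (N) it stops when the force on the tool has changed by that much, and returns True; else False.
- arm.move_j(angles): joint-space move.
- arm.ungrasp() and arm.gripper_close(force=None): open the fingers fully, or close them until they stop; force is the grip in N (None keeps the last).
- arm.sleep(seconds).
- arm.inverse_kinematics(position, orientation): joint angles nearest the present ones, or None.
- get_obs(): the state.
- optics.grab_frame(name): name is "scene" or "side" or "wrist"; returns a dict with "pixels" (400x640x3 uint8, blue, green, red), "depth" (400x640 float32, mm along the optical axis (not along the pixel's ray), 0 where there is no reading), "camera_matrix" (3x3 intrinsics, pixels), "origin" and "orientation" of the camera in the world. Camera axes: x right, y up, looking along -z (the intrinsics and any distortion apply to the point x, -y, -z); pixel columns grow to the right and rows downward; lengths in mm; the calibration is good to about 2 mm. The wrist camera is an equidistant fisheye: a pixel r from the principal point sees the ray r / f radians off the axis. A picture is of the moment at which its call begins.
A pose or a line that the arm cannot do raises arm.Unreachable and nothing moves.
- sign_off(): hands the job in, once; it reports no verdict.
The state is a dict: "time_s": time; "qpos": joint angles; "joint_velocities": joint speeds; "joint_torque": joint torques, N m; "ee_pos": TCP position; "tcp_rot": TCP orientation; "wrist_force": force on the tool from outside, world axes, zero at the start; "ft_torque": the same for the moment, N m; "width": opening from 0.0 (shut) to 1.0 (fully open).
Only numpy, scipy, OpenCV 4.12 (cv2) and the standard library are available. Lean on these libraries where they do the work, as an engineer would, in place of code of your own. Each camera call takes 0.05 s, during which the arm holds its last target.

## Working session

There is one attempt and no reset: what is moved stays moved. The work goes in short steps, each a Python script; the robot and the scene stay as the last script left them, time stands still between calls to the robot, and variables do not carry over. Pictures are saved under pics/ and viewed, and the job is handed in when it is done.

```bash
mkdir -p pics; python3 - <<'E'
from rig import arm,get_obs,optics
import cv2,numpy as np,pickle
for n in("scene","side","wrist"):
    f=optics.grab_frame(n); cv2.imwrite(f"pics/{n}0.png",f["pixels"]); pickle.dump(dict(f),open(f"{n}0.pkl","wb"))
    print(n,np.round(f["camera_matrix"],1).tolist(),f["origin"],f["orientation"])
o=get_obs();print(o["time_s"],o["ee_pos"],o["tcp_rot"],arm.finger_overhang)
E
```

```text
scene [[508.4, 0.0, 310.7], [0.0, 508.4, 197.9], [0.0, 0.0, 1.0]] [1239.35954172  471.87169843 1293.14323367] [0.40971803 0.15448471 0.33217025 0.83542117]
side [[373.9, 0.0, 322.8], [0.0, 373.9, 195.3], [0.0, 0.0, 1.0]] [ 137.12457554 -880.60327739  941.91212689] [ 0.91760888  0.35308889 -0.07263493 -0.16747044]
wrist [[309.7, 0.0, 318.2], [0.0, 309.7, 196.9], [0.0, 0.0, 1.0]] [111.36642509 595.5749527  384.6706719 ] [ 0.80036774 -0.11420708 -0.08249237  0.58272055]
0.15 [184.43364169 570.38106356 217.11343207] [-1.83206841e-04  1.55780299e-01  9.87791476e-01 -6.82104233e-04] 22.0
```

View pics/scene0.png

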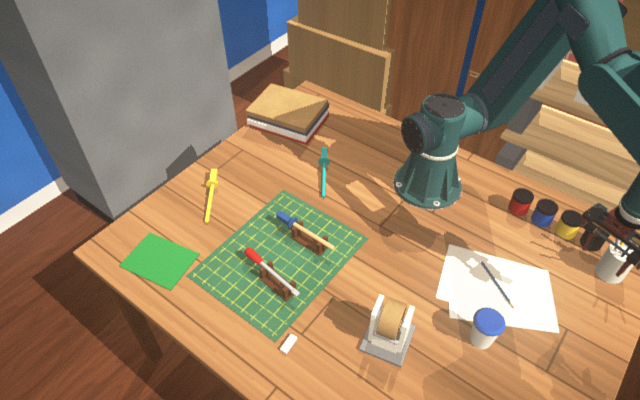

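View pics/side0.png

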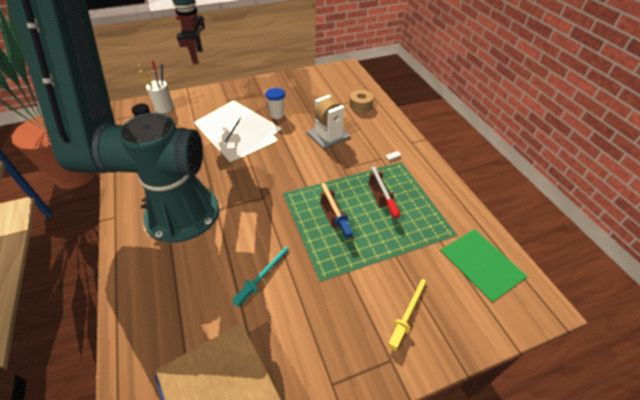

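View pics/wrist0.png

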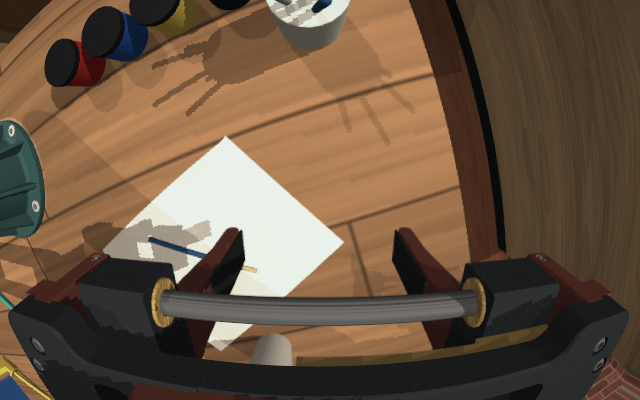

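Could be taken for the axle in the scene view: the blue-handled pale rod (305,232), the red gouge (270,272), the turquoise look-alike (324,170) and the yellow one (211,195). A loose brown roll also sits at side (361,100), while the one in the stand is at scene (393,318). By the description I choose the blue handle at (288,221), and I'll check it in a crop.

```bash
cat > h.py <<'E'
import numpy as np,cv2,pickle
from scipy.spatial.transform import Rotation as R
def rot(q): return R.from_quat([q[1],q[2],q[3],q[0]])
def ray(f,u,v):
    K=f["camera_matrix"]; d=np.stack([(np.asarray(u,float)-K[0,2])/K[0,0],-(np.asarray(v,float)-K[1,2])/K[1,1],-np.ones(np.shape(u))],-1)
    return rot(f["orientation"]).apply(d)
def dep(f,u,v):
    u=np.asarray(u);v=np.asarray(v)
    return np.array(f["origin"])+ray(f,u,v)*f["depth"][v,u][...,None]
def plane(f,u,v,z):
    d=ray(f,u,v); o=np.array(f["origin"]); return o+d*((z-o[2])/d[...,2])[...,None]
def proj(f,P):
    p=rot(f["orientation"]).inv().apply(np.atleast_2d(P)-np.array(f["origin"])); K=f["camera_matrix"]
    return np.stack([K[0,2]+K[0,0]*p[:,0]/-p[:,2],K[1,2]-K[1,1]*p[:,1]/-p[:,2]],-1)
E
python3 - <<'E'
from h import *
s=pickle.load(open("scene0.pkl","rb"));d=pickle.load(open("side0.pkl","rb"));print(s.keys())
a=cv2.resize(s["pixels"][190:370,230:430],(800,720),interpolation=3)[:600]
cv2.imwrite("pics/c1.png",cv2.resize(s["pixels"][190:370,230:430],None,fx=3.3,fy=3.3,interpolation=3))
cv2.imwrite("pics/c2.png",cv2.resize(d["pixels"][80:240,290:420],None,fx=3.7,fy=3.7,interpolation=3))
for f,n in((s,"scene"),(d,"side")):
    hsv=cv2.cvtColor(f["pixels"],cv2.COLOR_BGR2HSV)
    P=dep(f,*np.meshgrid(np.arange(640),np.arange(400)))
    ok=(f["depth"]>0)&(P[...,2]>15)&(P[...,2]<180)
    box={"scene":(265,200,345,260),"side":(315,180,356,240)}[n]
    for nm,lo,hi in(("blue",(100,120,40),(125,255,255)),("red",(0,150,80),(6,255,255))):
        m=cv2.inRange(hsv,lo,hi)>0; m&=ok
        b=box if nm=="blue" else {"scene":(235,235,310,300),"side":(365,165,410,225)}[n]
        k=np.zeros_like(m);k[b[1]:b[3],b[0]:b[2]]=1;m&=k
        v,u=np.nonzero(m);p=P[v,u]
        print(n,nm,len(u),u.mean(),v.mean(),np.round(np.median(p,0),1),np.round(p.min(0)),np.round(p.max(0)))
E
```

```text
dict_keys(['pixels', 'depth', 'camera_matrix', 'origin', 'orientation'])Traceback (most recent call last):
  File "<stdin>", line 8, in <module>
  File "h.py", line 9, in dep
    return np.array(f["origin"])+ray(f,u,v)*f["depth"][v,u][...,None]
                                 ~~~^^^^^^^
  File "h.py", line 6, in ray
    return rot(f["orientation"]).apply(d)
           ~~~~~~~~~~~~~~~~~~~~~~~~~~~^^^
  File "scipy/spatial/transform/_rotation.pyx", line 2580, in scipy.spatial.transform._rotation.Rotation.apply
ValueError: Expected input of shape (3,) or (P, 3), got (400, 640, 3).
```

View pics/c1.png

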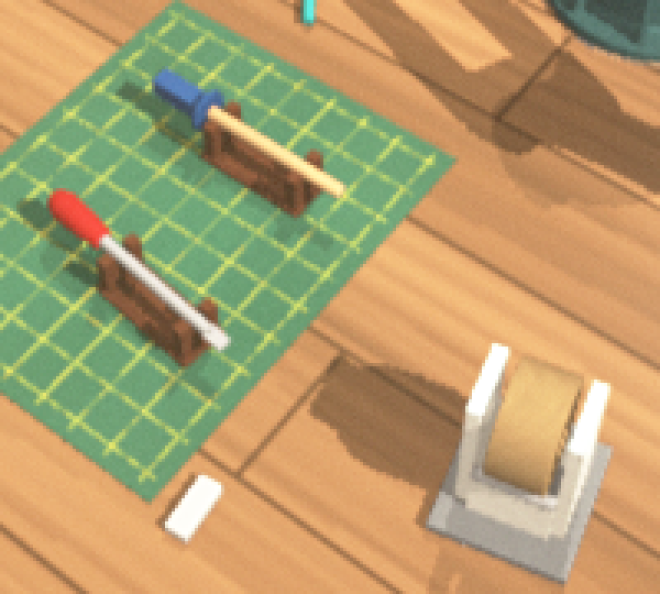

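View pics/c2.png

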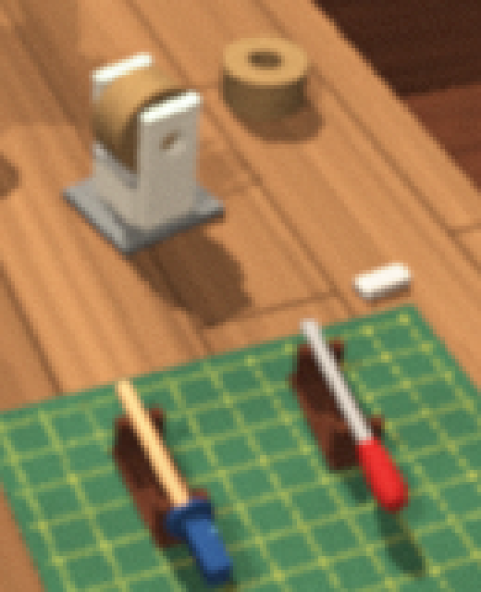

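The crops show the blue handle, the collar and the pale rod (scene about 278–333, 213–248), with the gouge clearly separate below it. The near upright is the one facing the rests (scene about (377,318), its hole at side about (336,117)). Next I'll measure these.

```bash
sed -i 's/    return rot(f\["orientation"\]).apply(d)/    return d@rot(f["orientation"]).as_matrix().T/' h.py
cat > m.py <<'E'
from h import *
s=pickle.load(open("scene0.pkl","rb"));d=pickle.load(open("side0.pkl","rb"))
for f,n in((s,"scene"),(d,"side")):
    hsv=cv2.cvtColor(f["pixels"],cv2.COLOR_BGR2HSV)
    P=dep(f,*np.meshgrid(np.arange(640),np.arange(400)))
    ok=(f["depth"]>0)
    def box(b):
        k=np.zeros(ok.shape,bool);k[b[1]:b[3],b[0]:b[2]]=1;return k
    ba={"scene":(265,200,345,260),"side":(315,180,356,240)}[n]
    br={"scene":(235,235,310,300),"side":(365,165,410,225)}[n]
    for nm,lo,hi,b,z in(("blue",(100,120,40),(125,255,255),ba,45),("rod",(8,40,150),(25,150,255),ba,45),("red",(0,150,80),(6,255,255),br,44)):
        m=(cv2.inRange(hsv,lo,hi)>0)&box(b)&ok
        nn,lab,st,_=cv2.connectedComponentsWithStats(m.astype(np.uint8)); m=lab==1+np.argmax(st[1:,4])
        v,u=np.nonzero(m);p=P[v,u]
        q=plane(f,u,v,z)
        c=q[:,:2].mean(0);ax=np.linalg.svd(q[:,:2]-c,full_matrices=False)[2][0]; t=(q[:,:2]-c)@ax
        print(n,nm,len(u),"px",u.mean().round(),v.mean().round(),"depth med",np.round(np.median(p,0),1),"zmax",p[:,2].max().round(),"plane c",c.round(1),"ax",ax.round(3),"ext",t.min().round(),t.max().round())
    # stand top faces
    bs={"scene":(355,285,425,365),"side":(305,85,352,150)}[n]
    m=box(bs)&ok&(P[...,2]>143)&(P[...,2]<158)
    v,u=np.nonzero(m);p=P[v,u];white=f["pixels"][v,u].min(1)>150
    print(n,"top",len(u),white.sum(),p[:,:3].mean(0).round(1))
    q=p[white][:,:2]
    if len(q)>5:
        crit=(3,100,.01);_,l,cc=cv2.kmeans(q.astype(np.float32),2,None,crit,10,0)
        for i in(0,1):
            w=q[l[:,0]==i]; x=np.linalg.svd(w-w.mean(0),full_matrices=False)[2][0]; t=(w-w.mean(0))@x
            print("  upright",w.mean(0).round(1),len(w),x.round(3),"len",(t.max()-t.min()).round(1),"mid",(w.mean(0)+x*(t.max()+t.min())/2).round(1))
E
python3 m.py
```

```text
scene blue 88 px 286.0 217.0 depth med [ 459.2 -263.1   57. ] zmax 69.0 plane c [ 451.1 -269. ] ax [0.005 1.   ] ext -34.0 33.0
scene rod 530 px 330.0 208.0 depth med [ 301.9 -199.6    0.8] zmax 11.0 plane c [ 330.5 -180.8] ax [-0.118  0.993] ext -95.0 71.0
scene red 148 px 253.0 255.0 depth med [ 634.9 -246.    54.4] zmax 63.0 plane c [ 628.4 -252. ] ax [0.163 0.987] ext -34.0 38.0
scene top 577 237 [598.7 211.3 151.6]
  upright [584.7 249. ] 118 [0.972 0.233] len 67.9 mid [582.3 248.4]
  upright [603.4 169.3] 119 [0.973 0.231] len 68.7 mid [602.5 169.1]
side blue 195 px 344.0 226.0 depth med [ 454.  -266.6   54.7] zmax 65.0 plane c [ 457.9 -262.7] ax [-0.033 -0.999] ext -37.0 44.0
side rod 233 px 329.0 196.0 depth med [ 458.4 -129.9   48. ] zmax 60.0 plane c [ 458.9 -132. ] ax [ 0.003 -1.   ] ext -81.0 90.0
side red 158 px 393.0 208.0 depth med [ 625.  -257.4   52.9] zmax 62.0 plane c [ 630.3 -250. ] ax [-0.141 -0.99 ] ext -44.0 38.0
side top 253 102 [587.5 200.4 150.5]
  upright [578.7 244.5] 46 [-0.959 -0.284] len 65.9 mid [582.9 245.7]
  upright [599.9 165.8] 56 [-0.964 -0.265] len 66.8 mid [602.2 166.4]
```

```bash
cat >> h.py <<'E'
def down(yaw,flip=0): # tool z down, tool x along world yaw
    a=yaw+np.pi*flip
    x=np.array([np.cos(a),np.sin(a),0]);z=np.array([0,0,-1.]);y=np.cross(z,x)
    q=R.from_matrix(np.stack([x,y,z],1)).as_quat(); return [q[3],q[0],q[1],q[2]]
def fray(f,u,v):
    K=f["camera_matrix"];a=(np.asarray(u,float)-K[0,2])/K[0,0];b=(np.asarray(v,float)-K[1,2])/K[1,1];r=np.hypot(a,b)+1e-9
    d=np.stack([a/r*np.sin(r),-b/r*np.sin(r),-np.cos(r)],-1)
    return d@rot(f["orientation"]).as_matrix().T
def fplane(f,u,v,z):
    d=fray(f,u,v);o=np.array(f["origin"]);return o+d*((z-o[2])/d[...,2])[...,None]
E
python3 - <<'E'
from h import *
from rig import arm,get_obs,optics
for p,y in(((457,-262,220),1.57),((457,-265,42),1.57),((610,120,115),1.808),((650,-60,230),1.808)):
  for fl in(0,1):
    q=arm.inverse_kinematics(p,down(y,fl));print(p,fl,None if q is None else np.round(q,2))
E
```

```text
(457, -262, 220) 0 [-0.65  0.25  1.66 -0.    1.23 -0.65]
(457, -262, 220) 1 [-0.65  0.25  1.66 -0.    1.23  2.49]
(457, -265, 42) 0 [-0.66  0.49  1.84 -0.    0.82 -0.66]
(457, -265, 42) 1 [-0.66  0.49  1.84 -0.    0.82  2.49]
(610, 120, 115) 0 [ 0.08  0.49  1.57 -0.    1.08 -0.15]
(610, 120, 115) 1 None
(650, -60, 230) 0 [-0.2   0.42  1.37 -0.    1.34 -0.43]
(650, -60, 230) 1 [-0.2   0.42  1.37 -0.    1.34  2.71]
```

```bash
python3 - <<'E'
from h import *
from rig import arm,get_obs,optics
arm.reach((457,-275,230),down(1.57))
f=optics.grab_frame("wrist");cv2.imwrite("pics/w1.png",f["pixels"]);pickle.dump(dict(f),open("w1.pkl","wb"))
o=get_obs();print(o["time_s"],o["ee_pos"],f["origin"])
E
```

```text
3.3083 [ 457.32915813 -274.43070635  229.97885652] [ 456.85497174 -196.54183228  397.65816315]
```

View pics/w1.png

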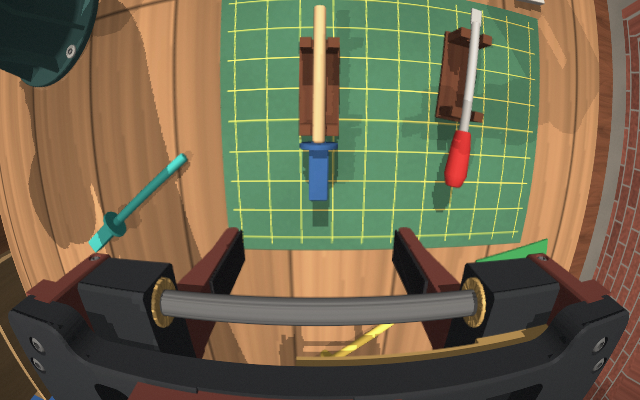

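The wrist view shows the axle clearly: handle end (318,200), collar (319,147), rod tip (320,6). The red gouge is well away on the right at (460,160).

```bash
python3 - <<'E'
from h import *
f=pickle.load(open("w1.pkl","rb"));hsv=cv2.cvtColor(f["pixels"],cv2.COLOR_BGR2HSV)
def comp(lo,hi,b):
    m=cv2.inRange(hsv,lo,hi);k=np.zeros_like(m);k[b[1]:b[3],b[0]:b[2]]=255
    n,l,st,_=cv2.connectedComponentsWithStats(m&k);i=1+np.argmax(st[1:,4]);print(st[i]);return np.nonzero(l==i)[::-1]
# handle: top-face at 56, rod equator 45
u,v=comp((100,120,40),(125,255,255),(290,135,350,215))
h=v>158
q=fplane(f,u,v,56.)
print("handle xy mean",q[h].mean(0),"yrange",q[:,1].min(),q[h][:,0].min(),q[h][:,0].max())
for z in(45.,):
    print("back z",z,fplane(f,u,v,z)[:,1].min())
print("collar z67 y range",fplane(f,u[~h],v[~h],67.)[:,1])if 0 else None
u,v=comp((8,40,120),(28,200,255),(305,0,335,141))
q=fplane(f,u,v,47.)
rows=np.unique(v);c=np.array([q[v==r].mean(0) for r in rows]);p=np.polyfit(c[2:-6,1],c[2:-6,0],1)
print("rod y",c[0],c[-1],"slope dx/dy",p, "x at -265",np.polyval(p,-265))
E
```

```text
[ 300  142   38   59 1229]
handle xy mean [ 457.02645826 -274.78977282   56.        ] yrange -299.1348185619869 446.66294410591314 468.1851442921709
back z 45.0 -302.43789447489274
[ 308    5   18  136 1820]
rod y [458.00062235 -73.31409477  47.        ] [ 456.98560643 -231.00305067   47.        ] slope dx/dy [2.27834996e-02 4.60800485e+02] x at -265 454.76285786638107
```

```bash
python3 - <<'E'
from h import *
from rig import arm,get_obs,optics
q=down(1.56)
arm.servo_line((457,-270,130),q,velocity=200)
print(arm.servo_line((457,-270,48),f_stop=15,velocity=100))
o=get_obs();print(o["time_s"],o["ee_pos"],o["width"],o["wrist_force"])
arm.gripper_close(45)
o=get_obs();print(o["time_s"],o["ee_pos"],o["width"]*88,o["wrist_force"])
arm.servo_line((457,-270,230),velocity=120)
arm.sleep(.2)
o=get_obs();print(o["time_s"],o["ee_pos"],o["width"]*88,o["wrist_force"],o["ft_torque"])
for n in("wrist","side","scene"):
  f=optics.grab_frame(n);cv2.imwrite(f"pics/{n}2.png",f["pixels"]);pickle.dump(dict(f),open(f"{n}2.pkl","wb"))
E
```

```text
False
4.925 [ 457.48280343 -270.36085919   48.53835451] 1.002393335630816 [-0.82281917  0.0215552  -0.03652145]
5.975 [ 457.00050411 -270.00153524   47.98253922] 21.084917495600315 [ 0.43196159 -0.09066664  0.18548881]
7.8417 [ 456.7698543  -269.83193976  229.49694074] 21.13088793414668 [-0.82226682  0.12564363  0.0044568 ] [-0.09291869  0.10943071  0.01039783]
```

View pics/wrist2.png

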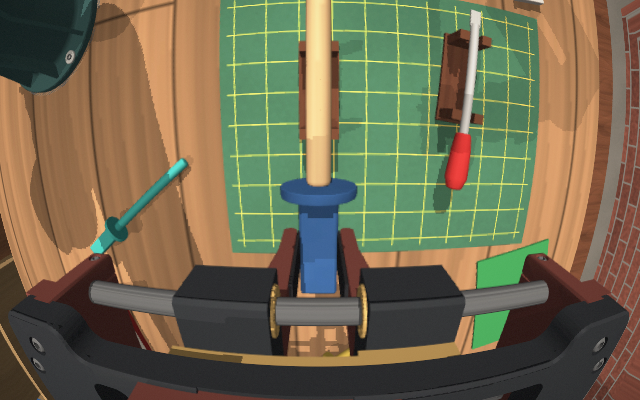

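View pics/scene2.png

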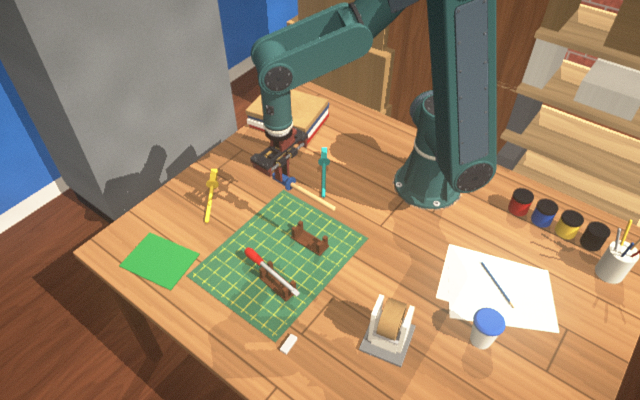

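The axle is held square (width 21 mm) and the gouge is undisturbed. Next I'll move behind the stand at height and look again.

```bash
python3 - <<'E'
from h import *
from rig import arm,get_obs,optics
yaw=1.811;a=np.array([np.cos(yaw),np.sin(yaw)]);M=np.array([603.8,162.2])
g=M-240*a
arm.servo_line((500,-220,250),down(1.6),velocity=200)
arm.servo_line((*g,215),down(yaw),velocity=200)
arm.sleep(.3)
for n in("wrist","side","scene"):
  f=optics.grab_frame(n);cv2.imwrite(f"pics/{n}3.png",f["pixels"]);pickle.dump(dict(f),open(f"{n}3.pkl","wb"))
o=get_obs();print(o["time_s"],o["ee_pos"],g,o["wrist_force"])
E
```

```text
10.1917 [660.82116124 -71.0580781  215.15265573] [660.89610968 -70.90948985] [ 0.41954667 -0.7684745  -0.37895883]
```

View pics/wrist3.png

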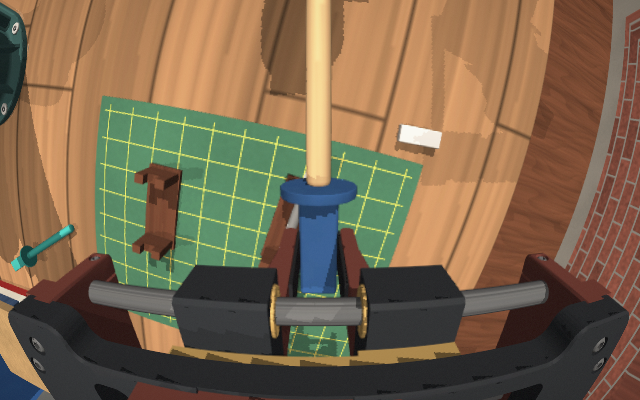

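View pics/side3.png

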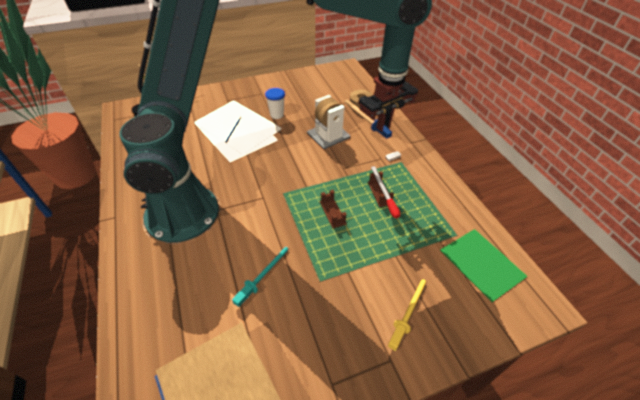

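```bash
python3 - <<'E'
from h import *
yaw=1.811;a=np.array([np.cos(yaw),np.sin(yaw),0]);M=np.array([603.8,162.2,110])
d=pickle.load(open("side0.pkl","rb"));s=pickle.load(open("scene3.pkl","rb"));s0=pickle.load(open("scene0.pkl","rb"));d3=pickle.load(open("side3.pkl","rb"))
print("hole pred side",proj(d,M))
n=np.cross([0,0,1],a)
th=np.linspace(0,2*np.pi,60)
im=cv2.resize(d["pixels"][85:150,300:365],None,fx=9,fy=9,interpolation=2)
for p in proj(d,np.array([M+14*(np.cos(t)*n+np.sin(t)*np.array([0,0,1])) for t in th])):
    cv2.circle(im,tuple(int((x+.5)*9) for x in p-[300,85]),1,(0,0,255),-1)
for P in [M+n*k*32+np.array([0,0,z]) for k in(-1,1) for z in(40,-98)]:
    p=proj(d,P)[0]-[300,85];cv2.circle(im,tuple(int((x+.5)*9) for x in p),4,(0,255,0),-1)
cv2.imwrite("pics/hole.png",im)
# rod tip in scene3 & side3
tcp=np.array([660.82,-71.06,215.15]);g=tcp-[0,0,3];tip=g+196*a
print("tip pred scene",proj(s,tip),"side",proj(d3,tip))
im=s["pixels"];p=proj(s,tip)[0].astype(int);c=im[p[1]-45:p[1]+45,p[0]-60:p[0]+60]
c=cv2.resize(c,None,fx=6,fy=6,interpolation=2);
for k in(36,116,196):
    q=(proj(s,g+k*a)[0]-[p[0]-60,p[1]-45]+.5)*6;cv2.circle(c,tuple(q.astype(int)),3,(255,0,255),-1)
cv2.imwrite("pics/tip.png",c)
p=proj(d3,tip)[0].astype(int);c=d3["pixels"][p[1]-25:p[1]+55,p[0]-40:p[0]+60];c=cv2.resize(c,None,fx=7,fy=7,interpolation=2)
for k in(36,116,196):
    q=(proj(d3,g+k*a)[0]-[p[0]-40,p[1]-25]+.5)*7;cv2.circle(c,tuple(q.astype(int)),3,(255,0,255),-1)
cv2.imwrite("pics/tip2.png",c)
E
```

```text
hole pred side [[336.08724797 118.38763266]]
tip pred scene [[359.80469139 284.34113249]] side [[344.87048459 100.31122507]]
```

View pics/hole.png

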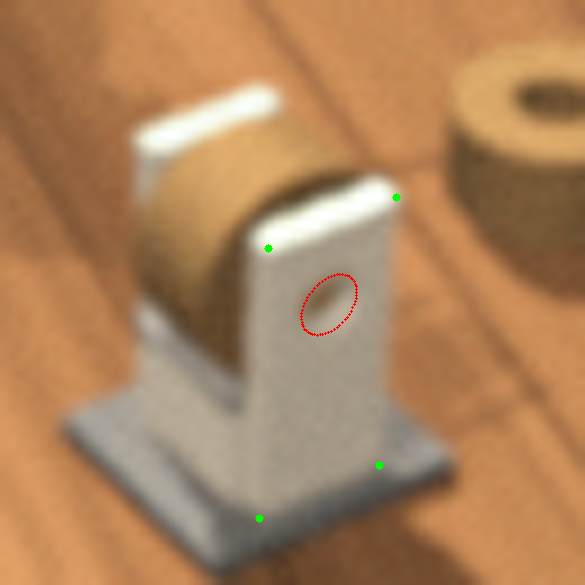

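View pics/tip.png

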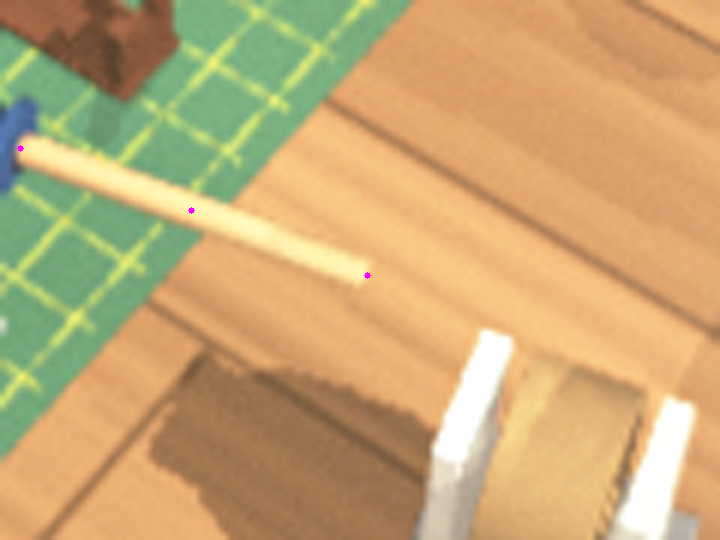

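View pics/tip2.png

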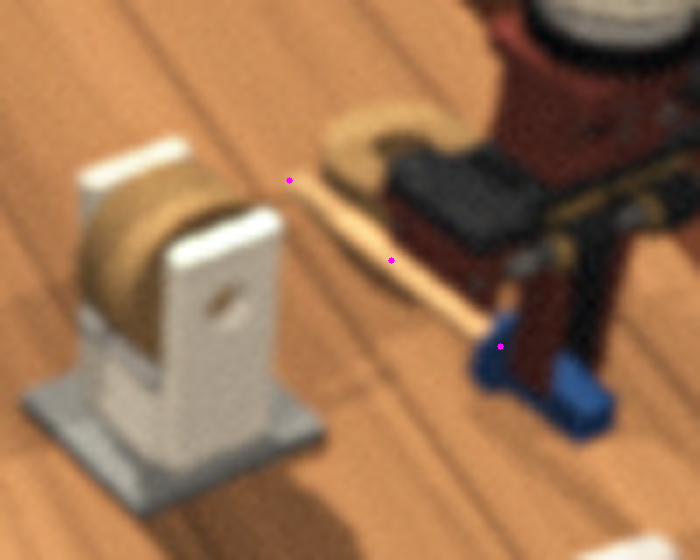

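The prediction overlays agree with scene to under 1 px, but side disagrees by about 1 px (3 mm). I'll bring the tip just short of the hole and check the relative alignment there.

```bash
python3 - <<'E'
from h import *
from rig import arm,get_obs,optics
yaw=1.811;a=np.array([np.cos(yaw),np.sin(yaw)]);M=np.array([603.8,162.2])
g=M-(196+15)*a
arm.servo_line((*(M-240*a),114),velocity=120)
arm.servo_line((*g,114),velocity=80,f_stop=8)
arm.sleep(.2)
for n in("wrist","side","scene"):
  f=optics.grab_frame(n);cv2.imwrite(f"pics/{n}4.png",f["pixels"]);pickle.dump(dict(f),open(f"{n}4.pkl","wb"))
  if n=="side":cv2.imwrite("pics/side4c.png",cv2.resize(f["pixels"][80:150,300:390],None,fx=8,fy=8,interpolation=2))
  if n=="scene":cv2.imwrite("pics/scene4c.png",cv2.resize(f["pixels"][240:340,320:430],None,fx=6,fy=6,interpolation=2))
o=get_obs();print(o["time_s"],o["ee_pos"],g,o["wrist_force"])
E
```

```text
12.0417 [654.0487786  -43.06653315 113.94073576] [653.99699643 -42.74209316] [ 0.19691746 -0.46303764 -0.71788824]
```

View pics/wrist4.png

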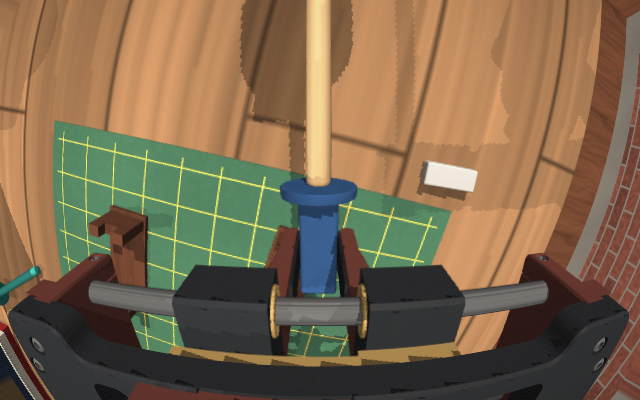

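View pics/side4c.png

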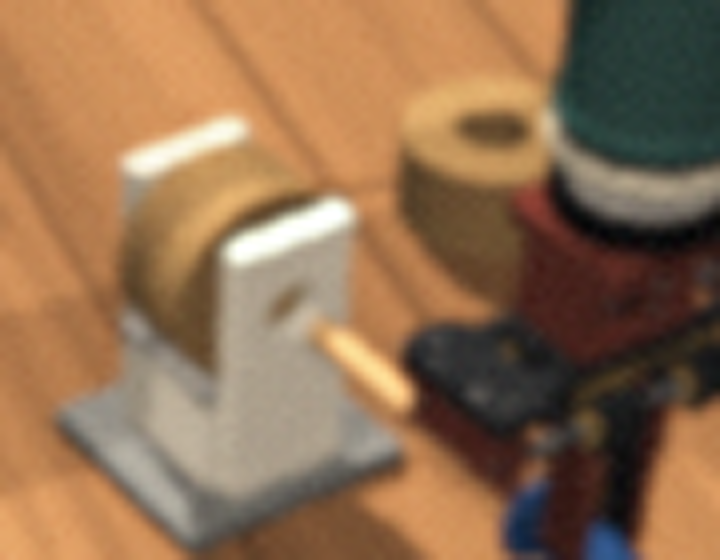

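View pics/scene4c.png

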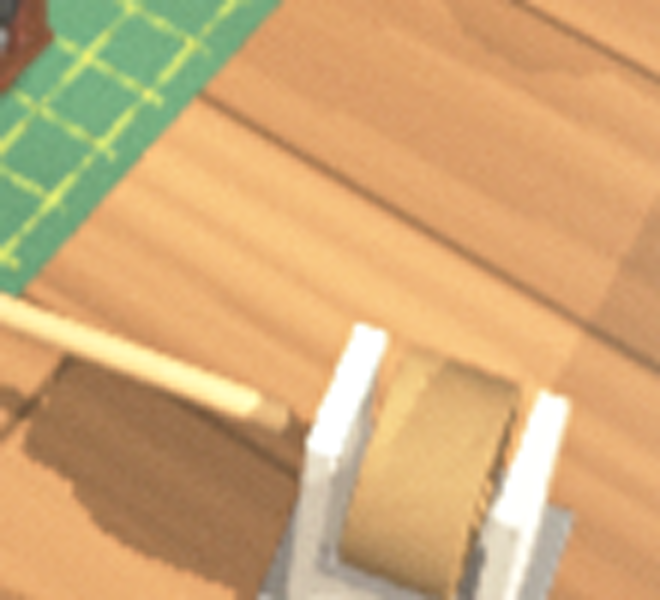

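```bash
python3 - <<'E'
from h import *
yaw=1.811;a=np.array([np.cos(yaw),np.sin(yaw),0]);M=np.array([603.8,162.2,110]);n=np.cross([0,0,1],a);Z=np.array([0,0,1.])
g=np.array([654.05,-43.07,110.94]);tip=g+196*a
for nm,box in(("scene",(320,285,371,315)),("side",(338,117,353,133))):
    f=pickle.load(open(nm+"4.pkl","rb"));hsv=cv2.cvtColor(f["pixels"],cv2.COLOR_BGR2HSV)
    print(nm,"tip",proj(f,tip)[0].round(1),"hole",proj(f,M)[0].round(1),"15mm",(proj(f,M)-proj(f,M-15*a))[0].round(2),"1mm n",(proj(f,M+n)-proj(f,M))[0].round(2),"1mm z",(proj(f,M+Z)-proj(f,M))[0].round(2))
    x0,y0,x1,y1=box
    h=hsv[y0:y1,x0:x1].astype(int);m=(h[...,2]>205)&(h[...,1]<140)&(h[...,1]>50)&(h[...,0]>10)&(h[...,0]<28)
    k,l,st,_=cv2.connectedComponentsWithStats(m.astype(np.uint8));i=1+np.argmax(st[1:,4]);v,u=np.nonzero(l==i);P=np.stack([u+x0,v+y0],1).astype(np.float32)
    L=cv2.fitLine(P,cv2.DIST_HUBER,0,.01,.01).ravel()
    p0,p1=proj(f,g+60*a)[0],proj(f,tip)[0];dd=(p1-p0)/np.linalg.norm(p1-p0);nn=np.array([-dd[1],dd[0]])
    print(" rod n",len(P),"bbox",P.min(0),P.max(0),"dir",L[:2].round(3),"pred",dd.round(3),"offset px",((L[2:]-p1)@nn).round(2))
    # upright tops: white bright, compare to predicted polygon centroid
    for x in(0,82):
        poly=proj(f,np.array([M+a*(x+e)+n*w+40*Z for e,w in((0,-32),(12,-32),(12,32),(0,32))]))
        big=np.zeros((400,640),np.uint8);cv2.fillPoly(big,[np.round(poly).astype(np.int32)],1)
        reg=cv2.dilate(big,np.ones((9,9)))
        px=f["pixels"];w=(px.min(2)>(225 if nm=="scene" else 215))&(reg>0)
        v,u=np.nonzero(w);c=np.array([u.mean(),v.mean()]);r=c-poly.mean(0)
        print(" top x",x,"n",len(u),"pred area",cv2.contourArea(poly.astype(np.float32)).round(),"offset",r.round(2),"along nn",(r@nn).round(2), "mm n/z per nn px:",(1/(((proj(f,M+n)-proj(f,M))[0])@nn)).round(1),(1/(((proj(f,M+Z)-proj(f,M))[0])@nn)).round(1))
E
```

```text
scene tip [367.9 309.5] hole [373.4 311.8] 15mm [5.39 2.03] 1mm n [ 0.13 -0.31] 1mm z [ 0.03 -0.2 ]
 rod n 958 bbox [320. 285.] [370. 310.] dir [0.997 0.078] pred [0.936 0.353] offset px -6.08Traceback (most recent call last):
  File "<stdin>", line 20, in <module>
AttributeError: 'float' object has no attribute 'round'
```

```bash
python3 - <<'E'
from h import *
yaw=1.811;a=np.array([np.cos(yaw),np.sin(yaw),0]);M=np.array([603.8,162.2,110]);n=np.cross([0,0,1],a);Z=np.array([0,0,1.])
g=np.array([654.05,-43.07,110.94]);tip=g+196*a
A=[];B=[]
for nm,box in(("scene",(325,270,366,315)),("side",(339,115,351,133))):
    f=pickle.load(open(nm+"4.pkl","rb"))
    x0,y0,x1,y1=box
    Pw=dep(f,*np.meshgrid(np.arange(640),np.arange(400)))
    m=np.zeros((400,640),bool);m[y0:y1,x0:x1]=1;m&=(Pw[...,2]>95)&(Pw[...,2]<135)&(f["pixels"][...,2]>150)
    v,u=np.nonzero(m);P=np.stack([u,v],1).astype(np.float32)
    L=cv2.fitLine(P,cv2.DIST_HUBER,0,.01,.01).ravel()
    p0,p1=proj(f,g+60*a)[0],proj(f,tip)[0];dd=(p1-p0)/np.linalg.norm(p1-p0);nn=np.array([-dd[1],dd[0]])
    off=(L[2:]-p1)@nn;print(nm,"rod",len(P),P.min(0),P.max(0),L[:2].round(3),dd.round(3),"offset",round(float(off),2))
    rs=[]
    for x in(0,82):
        poly=proj(f,np.array([M+a*(x+e)+n*w+40*Z for e,w in((0,-32),(12,-32),(12,32),(0,32))]))
        big=np.zeros((400,640),np.uint8);cv2.fillPoly(big,[np.round(poly).astype(np.int32)],1)
        w=(f["pixels"].min(2)>(225 if nm=="scene" else 205))&(cv2.dilate(big,np.ones((9,9)))>0)
        v,u=np.nonzero(w);r=np.array([u.mean(),v.mean()])-poly.mean(0);rs.append(r@nn)
        print(" top",x,len(u),cv2.contourArea(poly.astype(np.float32)),r.round(2),"nn",round(float(r@nn),2))
    jn=(proj(f,M+n)-proj(f,M))[0]@nn;jz=(proj(f,M+Z)-proj(f,M))[0]@nn
    A.append([jn,jz]);B.append([off-r for r in rs])
print("rod minus stand (n,z) mm [near,far]",np.linalg.solve(np.array(A),np.array(B)).round(1).tolist(),A)
E
```

```text
scene rod 232 [325. 291.] [365. 311.] [0.932 0.362] [0.936 0.353] offset -0.2
 top 0 122 102.32758666854352 [0.6  0.13] nn -0.09
 top 82 138 108.13571285828948 [0.5  1.77] nn 1.48
side rod 78 [339. 115.] [350. 132.] [0.571 0.821] [-0.762 -0.648] offset 0.66
 top 0 42 34.026540267514065 [-0.03  0.14] nn -0.13
 top 82 24 30.869451750302687 [ 0.21 -0.05] nn 0.18
rod minus stand (n,z) mm [near,far] [[-1.3, 2.0], [2.9, 5.1]] [[np.float64(-0.33314076512732765), np.float64(-0.1947638938596743)], [np.float64(-0.20997729938640042), np.float64(0.1771389621606079)]]
```

The near-upright residual is about -1 mm lateral and +3 mm in z, against 7 mm of clearance. I'll lower by 2 mm and insert with a force guard.

```bash
python3 - <<'E'
from h import *
from rig import arm,get_obs,optics
yaw=1.811;a=np.array([np.cos(yaw),np.sin(yaw)]);M=np.array([603.8,162.2])
arm.servo_line((*(M-211*a),112),velocity=50)
for x in(-170,-125,-85,-50):
    s=arm.servo_line((*(M+x*a),112),velocity=60,f_stop=5)
    o=get_obs();print(x,s,round(o["time_s"],2),((o["ee_pos"][:2]-M)@a).round(1),o["ee_pos"].round(1),o["wrist_force"].round(2),o["ft_torque"].round(3))
    if s:break
for n in("wrist","side","scene"):
  f=optics.grab_frame(n);cv2.imwrite(f"pics/{n}5.png",f["pixels"]);pickle.dump(dict(f),open(f"{n}5.pkl","wb"))
  if n=="side":cv2.imwrite("pics/side5c.png",cv2.resize(f["pixels"][80:150,300:390],None,fx=8,fy=8,interpolation=2))
  if n=="scene":cv2.imwrite("pics/scene5c.png",cv2.resize(f["pixels"][250:360,330:440],None,fx=5,fy=5,interpolation=2))
E
```

```text
-170 False 13.12 -170.1 [644.3  -3.  112.1] [0.3  0.79 0.25] [-0.077 -0.005 -0.01 ]
-125 False 14.03 -125.1 [633.7  40.7 112.1] [ 0.24  0.49 -0.58] [-0.066  0.016  0.013]
-85 False 14.84 -85.0 [624.1  79.7 112.1] [-0.23  0.49 -0.25] [-0.126  0.113 -0.041]
-50 False 15.57 -49.9 [615.7 113.7 112. ] [ 1.04  0.21 -0.41] [-0.025  0.024  0.026]
```

View pics/side5c.png

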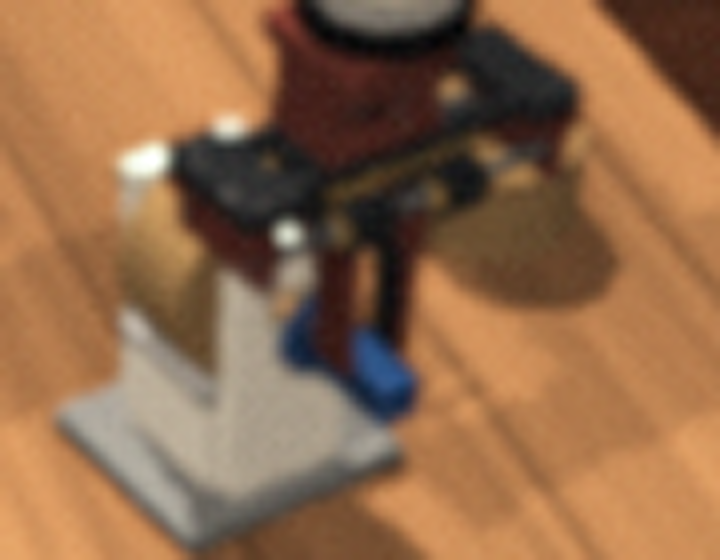

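View pics/scene5c.png

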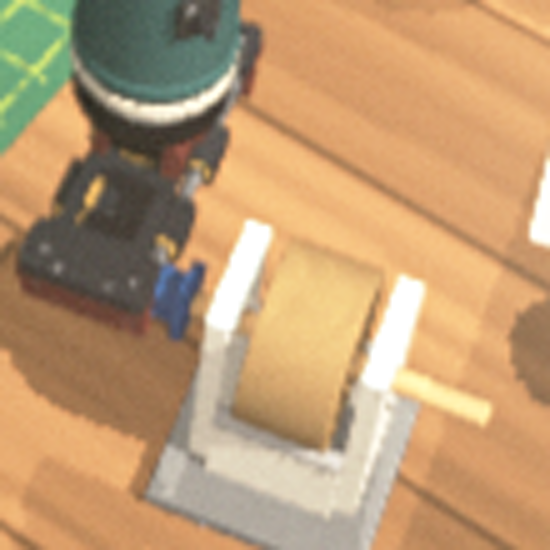

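View pics/wrist5.png

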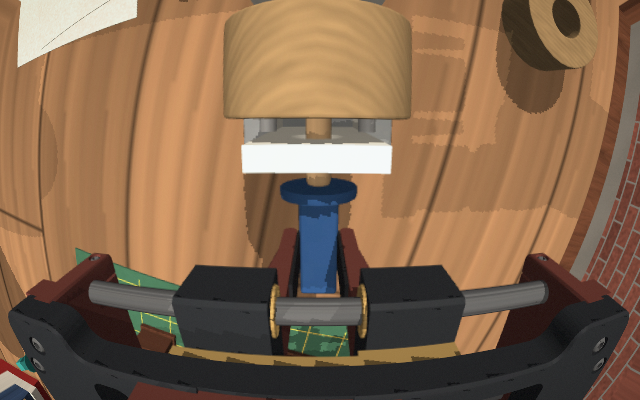

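The rod comes out past the far upright (scene crop tip (490,412)) and is centred in the near upright (wrist: upright 242–392, rod at 318). I'll seat the collar, lower gently, release and check.

```bash
python3 - <<'E'
from h import *
from rig import arm,get_obs,optics
yaw=1.811;a=np.array([np.cos(yaw),np.sin(yaw)]);M=np.array([603.8,162.2])
def st(t):
    o=get_obs();print(t,round(o["time_s"],2),((o["ee_pos"][:2]-M)@a).round(1),o["ee_pos"].round(1),o["wrist_force"].round(2));return o
print(arm.servo_line((*(M-33*a),112),velocity=25,f_stop=4));o=st("seat")
x=(o["ee_pos"][:2]-M)@a-0.5
print(arm.servo_line((*(M+x*a),105.5),velocity=20,f_stop=3));o=st("low")
arm.ungrasp();arm.sleep(.2);st("open")
arm.servo_line((*(M+(x-8)*a),112),velocity=60)
arm.servo_line((*(M+(x-8)*a),230),velocity=120)
arm.servo_line((*(M+(x-90)*a),260),velocity=200)
arm.sleep(.3)
for n in("wrist","side","scene"):
  f=optics.grab_frame(n);cv2.imwrite(f"pics/{n}6.png",f["pixels"]);pickle.dump(dict(f),open(f"{n}6.pkl","wb"))
  if n=="side":cv2.imwrite("pics/side6c.png",cv2.resize(f["pixels"][80:150,300:390],None,fx=8,fy=8,interpolation=2))
st("end")
E
```

```text
True
seat 16.34 -34.5 [611.5 128.6 111.5] [ 1.81 -0.74  0.19]
True
low 16.69 -35.1 [612.  128.1 105. ] [ 0.53 -0.61  3.42]
open 18.01 -35.1 [611.7 128.  104.8] [ 0.38 -0.68  0.48]
end 20.5 -124.4 [633.4  41.3 259.9] [-0.65 -0.52 -0.17]
```

View pics/side6c.png

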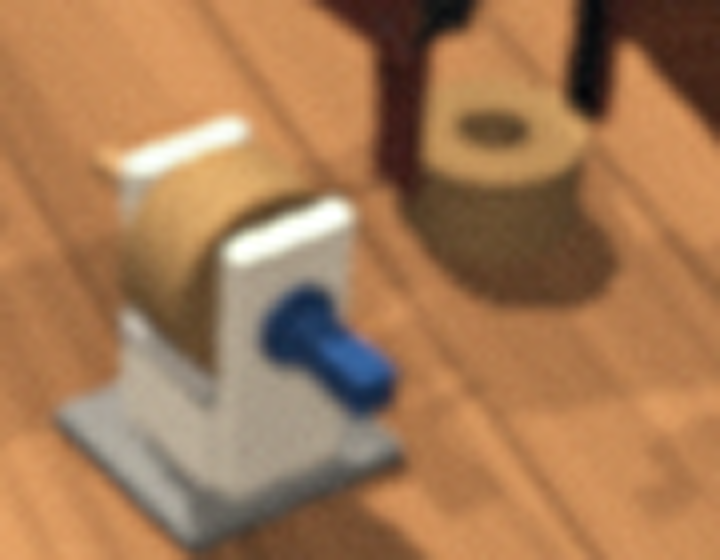

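View pics/wrist6.png

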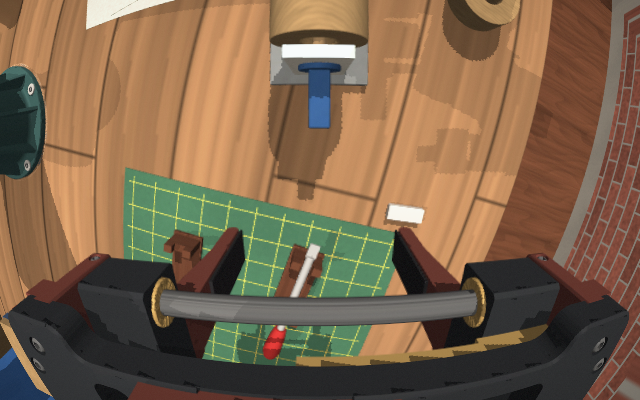

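View pics/scene6.png

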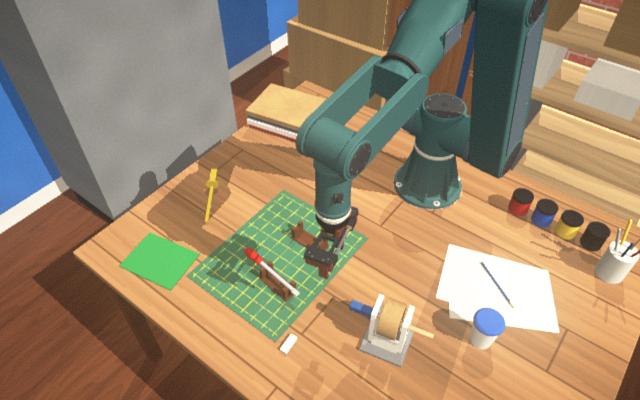

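The axle is seated: the collar is against the near upright (wrist (319,67)), the rod comes out the far side (scene (430,333)), the gouge is in place and the gripper is clear. One numeric check before handing in.

```bash
python3 - <<'E'
from h import *
yaw=1.811;a=np.array([np.cos(yaw),np.sin(yaw)]);M=np.array([603.8,162.2]);n=np.array([-a[1],a[0]])
f=pickle.load(open("wrist6.pkl","rb"));hsv=cv2.cvtColor(f["pixels"],cv2.COLOR_BGR2HSV)
m=cv2.inRange(hsv,(100,120,40),(125,255,255));m[:50]=0;m[140:]=0;m[:,:280]=0;m[:,360:]=0
v,u=np.nonzero(m);q=fplane(f,u,v,114.)[:,:2]-M
h=v>78;print("handle back x",(q@a).min().round(1),"exp -66; lateral",(q[h]@n).mean().round(1),"front",(fplane(f,u,v,125.)[:,:2]-M).dot(a).max().round(1))
for t in("0","6"):
    f=pickle.load(open(f"scene{t}.pkl","rb"));hs=cv2.cvtColor(f["pixels"],cv2.COLOR_BGR2HSV)
    P=dep(f,*np.meshgrid(np.arange(640),np.arange(400)));k=np.zeros((400,640),bool);k[290:345,370:415]=1
    k&=(hs[...,1]>70)&(P[...,2]>140)&(P[...,2]<170);p=P[k]
    x=(p[:,:2]-M)@a;y=(p[:,:2]-M)@n;print("roll",t,k.sum(),"x mid",np.percentile(x,[2,98]).round(1),"y",y.mean().round(1),"ztop",np.percentile(p[:,2],95).round(1))
    r=cv2.inRange(hs,(0,150,80),(6,255,255));r[:235]=0;r[300:]=0;r[:,:235]=0;r[:,310:]=0;v,u=np.nonzero(r);print("red px",u.mean().round(2),v.mean().round(2))
f=pickle.load(open("scene6.pkl","rb"));hs=cv2.cvtColor(f["pixels"],cv2.COLOR_BGR2HSV)
r=cv2.inRange(hs,(100,120,40),(125,255,255));r[:295]=0;r[330:]=0;r[:,:340]=0;r[:,380:]=0;v,u=np.nonzero(r);p=dep(f,u,v);print("blue scene",np.median((p[:,:2]-M)@a),np.median((p[:,:2]-M)@n),np.median(p[:,2]))
E
python3 -c "
from rig import sign_off
sign_off()"
```

```text
handle back x -63.6 exp -66; lateral -0.1 front -0.1
roll 0 553 x mid [25.1 73.5] y -7.8 ztop 162.0
red px 252.99 255.29
roll 6 547 x mid [25.1 73.7] y -7.8 ztop 162.5
red px 253.05 255.31
blue scene -48.42620359971499 -1.248420467979765 113.80237164165226
the job is handed in; nothing more can be done
```

The blue-handled axle is threaded through the near upright, the roll and the far upright with its collar against the near upright. I let go, backed the gripper clear and handed the job in at about 20.6 s of the 45 s. `sign_off` gives no verdict, so the result rests on my own checks.

**Last checks (wrist and scene cameras):**
- **Collar:** seated. The handle's back end measured x = -63.6 mm in the stand frame, where -66 is expected; the 2 mm difference is within the camera calibration.
- **Handle:** about 0 mm off the holes' axis sideways. It was let go about 8 mm below the axis, where the rod rests on the hole edges.
- **Roll:** unmoved. It spans x = 25 to 74 mm both before and after.
- **Gouge:** unmoved, with its image position shifted by less than 0.1 px.

**Disagreements:** before insertion, the side camera was about 1 px (3 mm) off the scene camera. At the near upright the check put the rod about 3 mm high, so I lowered it 2 mm. The same check at the far upright gave about 5 mm high and 2 mm sideways. I discounted that because the white-edge measurement looked contaminated there. The rod went through both uprights without any contact force that tripped the guard.

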